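# Unnest sample cups, sort them into size rows and lid them

## Task

Pull the nested sample cups apart and stand each one upright, flat on the floor of the row tray of its own size and colour (large blue, medium green, small orange). Then close every cup with a lid of its own size and colour, seated flat on the rim; a lid left over may stay where it is. There are four or five cups; leave the timer, the green-capped tube and the syringe nearby undisturbed.

Things in the scene. Friction and masses are not known exactly. Their poses are not given: they have to be found in the camera images.
- tray_large: White row tray for large cups, blue floor, blue tab at its near (-x) end; 190 mm long (x) by 84 wide (y), open on top, 8 mm high, walls 3 mm. Origin: centre of its underside; its floor is 3 mm above that. Fixed on a 4 mm black mat beside the two other trays, parallel, 98 mm apart centre to centre; the order of colours and the mat's place and yaw change.
- tray_medium: White row tray for medium cups, green floor, green tab at its near (-x) end; 190 mm long (x) by 84 wide (y), open on top, 8 mm high, walls 3 mm. Origin: centre of its underside; its floor is 3 mm above that. Fixed on a 4 mm black mat beside the two other trays, parallel, 98 mm apart centre to centre; the order of colours and the mat's place and yaw change.
- tray_small: White row tray for small cups, orange floor, orange tab at its near (-x) end; 190 mm long (x) by 84 wide (y), open on top, 8 mm high, walls 3 mm. Origin: centre of its underside; its floor is 3 mm above that. Fixed on a 4 mm black mat beside the two other trays, parallel, 98 mm apart centre to centre; the order of colours and the mat's place and yaw change.
- large_cup: Blue large cup, rigid, round, open on top: 66 mm outer diameter at the rim, 62 at the foot, 62 high, wall 3; solid foot: inner floor 28 mm above its underside, so a nested cup stands loosely on it, upper 28 mm showing. Grip across the rim from outside. Origin: centre of underside, z to the rim. It starts standing on the worktop with medium_cup_1 nested inside it.
- medium_cup_1: Green medium cup, rigid, round, open on top: 54 mm outer diameter at the rim, 50 at the foot, 62 high, wall 3; solid foot: inner floor 28 mm above its underside, so a nested cup stands loosely on it, upper 28 mm showing. Grip across the rim from outside. Origin: centre of underside, z to the rim. It starts nested in large_cup (28 mm up) and may have small_cup_1 nested inside it.
- medium_cup_2: Green medium cup, rigid, round, open on top: 54 mm outer diameter at the rim, 50 at the foot, 62 high, wall 3; solid foot: inner floor 28 mm above its underside, so a nested cup stands loosely on it, upper 28 mm showing. Grip across the rim from outside. Origin: centre of underside, z to the rim. It starts standing on the worktop and may have small_cup_2 nested inside it.
- small_cup_1: Orange small cup, rigid, round, open on top: 42 mm outer diameter at the rim, 38 at the foot, 62 high, wall 3; solid foot: inner floor 28 mm above its underside, so a nested cup stands loosely on it, upper 28 mm showing. Grip across the rim from outside. Origin: centre of underside, z to the rim. If present it starts nested in medium_cup_1 (56 mm above the worktop).
- small_cup_2: Orange small cup, rigid, round, open on top: 42 mm outer diameter at the rim, 38 at the foot, 62 high, wall 3; solid foot: inner floor 28 mm above its underside, so a nested cup stands loosely on it, upper 28 mm showing. Grip across the rim from outside. Origin: centre of underside, z to the rim. If present it starts nested in medium_cup_2 (28 mm above the worktop).
- large_lid: Blue lid for a large cup: disc 69 mm across, 4 thick; on top a round knob 20 across, 20 high; below a plug 55 across, 7 deep, that enters the cup's mouth with 2.5 play. Origin: centre of the plug's underside, z up: disc from 7, knob 11 to 31 mm. Seated, its origin is 55 mm above the cup's. Starts flat on the worktop, knob up.
- medium_lid_1: Green lid for a medium cup: disc 57 mm across, 4 thick; on top a round knob 20 across, 20 high; below a plug 43 across, 7 deep, that enters the cup's mouth with 2.5 play. Origin: centre of the plug's underside, z up: disc from 7, knob 11 to 31 mm. Seated, its origin is 55 mm above the cup's. Starts flat on the worktop, knob up.
- medium_lid_2: Green lid for a medium cup: disc 57 mm across, 4 thick; on top a round knob 20 across, 20 high; below a plug 43 across, 7 deep, that enters the cup's mouth with 2.5 play. Origin: centre of the plug's underside, z up: disc from 7, knob 11 to 31 mm. Seated, its origin is 55 mm above the cup's. Starts flat on the worktop, knob up.
- small_lid_1: Orange lid for a small cup: disc 45 mm across, 4 thick; on top a round knob 20 across, 20 high; below a plug 31 across, 7 deep, that enters the cup's mouth with 2.5 play. Origin: centre of the plug's underside, z up: disc from 7, knob 11 to 31 mm. Seated, its origin is 55 mm above the cup's. Starts flat on the worktop, knob up.
- small_lid_2: Orange lid for a small cup: disc 45 mm across, 4 thick; on top a round knob 20 across, 20 high; below a plug 31 across, 7 deep, that enters the cup's mouth with 2.5 play. Origin: centre of the plug's underside, z up: disc from 7, knob 11 to 31 mm. Seated, its origin is 55 mm above the cup's. Starts flat on the worktop, knob up.
- lab_timer: White lab timer, 62 x 66 x 16 mm, a bystander lying behind the work; not to be disturbed.
- conical_tube_2: Conical tube with green cap, 118 mm long, 22 mm thick, a bystander lying behind the work; not to be disturbed.
- syringe_5ml: Plastic syringe, 111 mm long, 14 mm thick, a bystander lying behind the work; not to be disturbed.

How it is judged:
By the outcome, as a careful person would: the job done as asked, in the order asked, and still so for the second after the job is handed in, with the robot touching nothing.
Of small_cup_1, small_cup_2 only 1 to 2 are there at a start; the rules pass over those that are not, and their reading is None.
At some moment in a run one of large_lid, medium_lid_1, medium_lid_2, small_lid_1, small_lid_2 may be knocked a few centimetres aside while the robot is not near it.
It also fails if it takes over 210 s, if anything falls off the work surface, if the arm or the gripper's body presses on something with over 40 N, if the wrist force passes 120 N, or if a joint passes its speed limit or range.

## Robot

A 7-joint arm with a two-finger parallel gripper is mounted at the origin on a cart in front of the work surface, level with it; the furniture and walls round the work are solid. World frame = base frame: x ahead of the robot, y to its left, z up, the work surface at z = 0. Lengths are in mm, angles in rad, forces in N, time in s.
With the tool pointing down it reaches from about 400 to 850 mm from the base axis. Payload 4.5 kg.
Tool frame: the origin (TCP) lies midway between the tips of the shut fingers; the grasp point (between the pads) lies 19 mm behind it (bot.hold_point_z is the distance from the TCP to the grasp point, in mm); z points along the fingers, y is the line along which they close (so a half turn about z gives the same grasp; the last joint's range is limited). The gripper opens to 88 mm and grips with 3 to 60 N. Pads are 18 mm wide; open, the fingers measure 123 mm over their backs; the gripper's body (75 mm by 187 mm) begins 45 mm behind the grasp point.
Start: joints at [-1.222, 0.689, -0.195, 1.565, 0.157, 0.902, -0.215], TCP at [193.497, 594.317, 238.743] pointing down, gripper open.
Joint ranges: [-3.01, 3.01], [-0.46, 2.08], [-1.47, 1.51], [0.13, 2.56], [-1, 4.14], [0.04, 2.09], [-2.66, 2.66]. Speed limits (rad/s): [2.57, 2.57, 3.14, 3.14, 3.14, 3.14, 3.14].

## Interface

Orientations are given as a unit quaternion [x, y, z, w].
In Python, from workcell import readout, eyes, bot gives the robot as it stands. The module is installed in compiled form; this text tells all that it offers.
- The arm moves only by the tool jog_arm, never from a script. Its argument "increments" is one flat list of numbers, 5 for each row, row after row: the shift along the tool's x, y, z in mm, then the turn about the tool's z in rad, then the opening, from 0 (shut) to 1 (fully open). In form: [dx, dy, dz, turn, fingers, dx, dy, dz, turn, fingers, ...]. A call has 1 to 12 rows; each row shifts and turns the commanded pose from where the row before left it, along the tool's axes as they then stand; what a row does not reach is not made up. A row lasts 1/10 s, in which the tool goes at most 50 mm and 8.59 degrees, less where a joint would pass 70% of its speed; a pose out of reach is approached as far as the arm can. A call with a gripper value outside its range is refused whole. The fingers move at their own pace and stop on an object; "squeeze" is the grip in N (left out, the last holds). Time passes only in rows, so rows that do not move let the fingers close. It gives the time, the measured TCP pose, the force, the opening and the grip force at its end, in the units of the state.
- readout.sense(): the state, without advancing time (a new reading comes with each control period).
- eyes.camera(name): name is "side" or "top" or "wrist"; returns the picture (400x640x3 uint8, blue, green, red); there is no depth.
- eyes.camera_model(name): a dict with "fx", "fy", "cx", "cy" (pixels), "view" (4x4, takes a point from world to camera coordinates). Camera axes: x right, y down, z forward; pixel columns grow to the right and rows downward; lengths in mm; the calibration is good to about 2 mm. The wrist camera is an equidistant fisheye: a pixel r from the principal point sees the ray r / f radians off the axis. A picture is of the moment at which its call begins: read the wrist's pose just before it. camera_model takes no time and is no camera call; for the wrist camera it gives the pose at the moment of the call.
- bot.close_job(): hands the job in; it is judged then, once.
The state is a dict: "t": time; "joint_pos": joint angles; "dq": joint speeds; "joint_torque": joint torques, N m; "position": TCP position; "tool_rot": TCP orientation; "force": force on the tool from outside, world axes, zero at the start; "torque": the same for the moment, N m; "finger_gap": opening from 0.0 (shut) to 1.0 (fully open); "grip_force": force on a finger pad.
Only numpy, scipy, OpenCV 4.12 (cv2) and the standard library are available. Lean on these libraries where they do the work, as an engineer would, in place of code of your own. Each camera call takes 0.05 s, during which the arm holds its last target. There are 200 camera calls.

## Working session

There is one attempt and no reset: what is moved stays moved. The work goes in short steps, Python scripts to look and compute and a tool call to move; the robot and the scene stay as the last step left them, time stands still between calls to the robot, and variables do not carry over. Pictures are saved under pics/ and viewed, at most 14 in all, crops included, and the job is handed in when it is done.

Besides the shell and the picture viewer there is one more tool, called after ">>>" as name(argument=value, ...), one argument or row to a line, values as JSON. jog_arm: Moves the arm, as the interface text tells. Its arguments: {"type":"object","properties":{"increments":{"type":"array","items":{"type":"number"}},"squeeze":{"type":"number"}},"required":["increments"]}

```bash
mkdir -p pics; python3 - <<'E'
from workcell import readout, eyes, bot
import cv2,numpy as np
s=readout.sense();print(s['t'],s['position'],s['tool_rot'],s['finger_gap'],bot.hold_point_z)
for n in("top","side","wrist"):
    im=eyes.camera(n);cv2.imwrite(f"pics/{n}0.png",im)
    m=eyes.camera_model(n);print(n,m['fx'],m['fy'],m['cx'],m['cy'],np.round(m['view'],3).tolist())
E
```

```text
0.0 [193.35175636 593.67044837 237.89884377] [ 1.56682736e-01  9.87648554e-01 -9.21201456e-04 -7.34003072e-05] 0.9990091671731193 18.700000000000003
top 397.3865070246742 397.3865070246742 317.67552039899914 203.9954543214132 [[0.019, -1.0, 0.017, 23.115], [-0.995, -0.021, -0.099, 625.463], [0.099, -0.015, -0.995, 944.004], [0.0, 0.0, 0.0, 1.0]]
side 413.44334828902635 413.44334828902635 327.038325999944 191.76431505742315 [[-0.897, -0.442, -0.002, 578.642], [-0.25, 0.511, -0.823, 201.592], [0.365, -0.737, -0.569, 821.207], [0.0, 0.0, 0.0, 1.0]]
wrist 309.70691628693146 309.70691628693146 321.3530657744113 199.72377359284866 [[0.31, 0.951, -0.002, -623.962], [0.92, -0.299, 0.254, -35.302], [0.241, -0.081, -0.967, 389.347], [0.0, 0.0, 0.0, 1.0]]
```

View pics/top0.png

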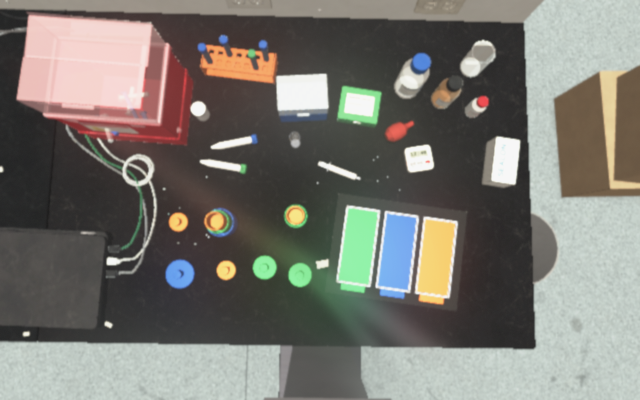

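View pics/side0.png

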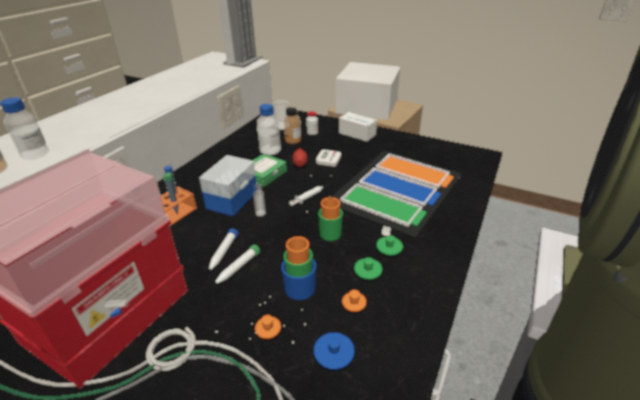

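Top view: stack of 3 at (218,222), stack of 2 at (296,216). Lids are blue (180,274), orange (178,222) and (226,270), green (264,267) and (300,275). Trays left to right are green, blue, orange.

```bash
cat > h.py <<'E'
import cv2,numpy as np
from workcell import readout,eyes,bot
HUE={'o':(8,22),'g':(45,85),'b':(98,125)}
def ray(m,u,v,wrist=False):
    x,y=(u-m['cx'])/m['fx'],(v-m['cy'])/m['fy']
    if wrist:
        r=np.hypot(x,y); s=np.sin(r)/r if r>1e-9 else 1; d=np.array([x*s,y*s,np.cos(r)])
    else: d=np.array([x,y,1.])
    V=np.array(m['view']);R=V[:3,:3];return -R.T@V[:3,3],R.T@d
def cast(m,u,v,z,wrist=False):
    c,d=ray(m,u,v,wrist);return (c+d*(z-c[2])/d[2])[:2]
def proj(m,p,wrist=False):
    V=np.array(m['view']);q=V[:3,:3]@np.array(p,float)+V[:3,3]
    if not wrist: return m['cx']+m['fx']*q[0]/q[2],m['cy']+m['fy']*q[1]/q[2]
    h=np.hypot(q[0],q[1]);t=np.arctan2(h,q[2]);return m['cx']+m['fx']*t*q[0]/h,m['cy']+m['fy']*t*q[1]/h
def mask(im,c,s=110,v=60):
    h=cv2.cvtColor(im,cv2.COLOR_BGR2HSV);lo,hi=HUE[c]
    return cv2.inRange(h,(lo,s,v),(hi,255,255))
def blobs(im,c,amin=60,**k):
    cs,_=cv2.findContours(mask(im,c,**k),cv2.RETR_EXTERNAL,cv2.CHAIN_APPROX_NONE)
    return [q for q in cs if cv2.contourArea(q)>amin]
def circ(m,cnt,z,wrist=False):
    """world centre & diameter of a blob contour cast onto plane z (min enclosing circle of hull)"""
    P=np.array([cast(m,u,v,z,wrist) for u,v in cnt[:,0,:]],np.float32)
    (x,y),r=cv2.minEnclosingCircle(P);M=cv2.fitEllipse(P) if len(P)>5 else None
    return (x,y),2*r,M
E
python3 - <<'E'
from h import *
im=cv2.imread('pics/top0.png');m=eyes.camera_model('top')
for c in 'ogb':
    for q in blobs(im,c):
        x,y,w,h=cv2.boundingRect(q)
        if y<195 or x<120: continue
        z={True:7,False:11}[w>30 and x>330]
        (X,Y),d,M=circ(m,q,z)
        print(c,(x,y,w,h),z,np.round([X,Y,d],1),np.round(M[0],1),np.round(M[1],1),[round(float(v),1) for v in cast(m,x+w/2,y+h/2,118)],[round(float(v),1) for v in cast(m,x+w/2,y+h/2,90)], np.round(cv2.minAreaRect(q)[2],1))
b=cv2.resize(im[195:305,150:320],None,fx=4,fy=4,interpolation=cv2.INTER_CUBIC);cv2.imwrite('pics/c1.png',b)
E
```

```text
o (418, 295, 27, 10) 11 [ 397.5 -247.5   64.3] [ 396.3 -247.4] [15.4 80.4] [410.1, -216.4] [406.4, -224.8] 8.1
o (216, 260, 21, 21) 11 [460.3 257.6  50.6] [460.1 257.5] [48.3 48.7] [465.9, 233.6] [463.9, 239.4] 90.0
o (419, 220, 36, 75) 7 [ 501.5 -261.9  187.2] [ 501.9 -262.4] [ 77.  222.6] [502.7, -229.4] [501.9, -238.3] 6.6
o (168, 212, 21, 21) 11 [575.9 381.   51.7] [575.9 380.6] [48.9 49.1] [568.7, 343.6] [570.0, 352.9] 45.0
o (203, 211, 24, 20) 11 [579.1 290.6  57.2] [579.9 291.1] [45.  56.7] [573.6, 263.5] [575.0, 270.3] 23.2
o (286, 207, 19, 17) 11 [598.2  91.7  45.7] [597.9  91.3] [39.2 41.7] [589.5, 85.8] [591.4, 87.0] 90.0
b (380, 290, 25, 9) 11 [ 413.1 -151.3   59.8] [ 409.1 -150.2] [13.3 74.8] [420.5, -130.7] [417.1, -136.4] 8.1
b (165, 259, 30, 30) 11 [448.7 370.6  72.5] [448.7 370.4] [70.3 70.5] [456.5, 334.3] [454.2, 343.3] 45.0
b (379, 215, 36, 74) 7 [ 514.  -164.5  186.9] [ 513.6 -164.3] [ 75.6 223.3] [513.1, -140.6] [512.6, -146.6] 7.1
```

View pics/c1.png

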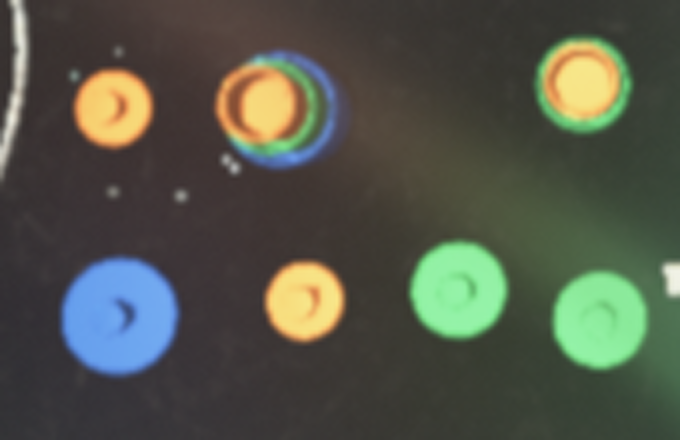

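View pics/wrist0.png

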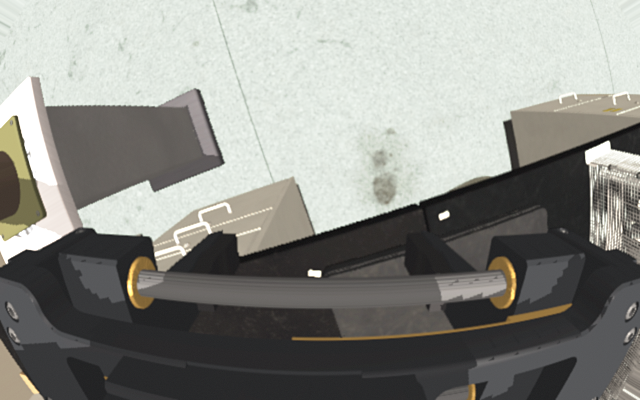

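```bash
python3 - <<'E'
from h import *
im=cv2.imread('pics/top0.png');m=eyes.camera_model('top')
for q in blobs(im,'g',s=70):
    x,y,w,h=cv2.boundingRect(q)
    if y<195 or x<150: continue
    z=7 if x>330 else 11
    (X,Y),d,M=circ(m,q,z);print('g',(x,y,w,h),np.round([X,Y,d],1),np.round(M[0],1))
print('s3',cast(m,214,221.2,118),'s2',cast(m,295.6,215.2,90))
w=eyes.camera_model('wrist');V=np.array(w['view']);c=-V[:3,:3].T@V[:3,3]
from scipy.spatial.transform import Rotation as R
s=readout.sense();r=R.from_quat(s['tool_rot']);p=np.array(s['position'])
print('cam in tool',r.inv().apply(c-p),'axis',r.inv().apply(V[2,:3]))
for d in ([0,0,0],[0,0,100],[0,0,200],[-60,0,150],[60,0,150]): print(d,proj(w,p+r.apply(d),True))
ms=eyes.camera_model('side');print(proj(ms,(573,262,118)),proj(ms,(591,87,90)))
E
```

```text
g (339, 283, 27, 11) [422.2 -53.2  65.3] [420.3 -51.1]
g (252, 244, 101, 71) [435.   70.5 259.9] [442.7  69.7]
g (208, 210, 22, 24) [577.1 283.   61.2] [579.6 288. ]
g (339, 209, 38, 75) [525.5 -66.3 189.6] [524.8 -66.7]
g (283, 204, 26, 25) [596.4  90.3  62.7] [596.4  90.3]
s3 [573.12701391 265.67464858] s2 [592.08395942  86.7399988 ]
cam in tool [ 6.49432239e+01  8.43798297e-02 -1.46006644e+02] axis [-2.54139050e-01 -8.54958998e-04  9.67167314e-01]
[0, 0, 0] (np.float64(321.4354147847541), np.float64(249.76024425323524))
[0, 0, 100] (np.float64(321.5150297298781), np.float64(200.07812468494242))
[0, 0, 200] (np.float64(321.5501274716304), np.float64(177.60376907413485))
[-60, 0, 150] (np.float64(321.5204460956043), np.float64(243.84184539836983))
[60, 0, 150] (np.float64(321.5472238880281), np.float64(125.31384381408834))
(np.float64(299.4364728650746), np.float64(242.89407962094464)) (np.float64(331.4755621932826), np.float64(202.69406829664072))
```

>>> jog_arm(
  increments=[0, 0, -30, -0.1, 1, 0, 0, -30, -0.1, 1, 0, 0, 0, -0.1147, 1],
  squeeze=20,
)

```text
t: 0.45
position: [193.8, 596.6, 302.7]
tool_rot: [-0.002, 1.0, 0.004, 0.001]
force: [1.0, 0.7, -0.4]
finger_gap: 1.0
grip_force: 0.0
```

>>> jog_arm(
  increments=[-34, -30, 8, 0, 1, -34, -30, 8, 0, 1, -34, -30, 8, 0, 1, -34, -30, 8, 0, 1, -34, -30, 8, 0, 1, -34, -30, 8, 0, 1, -34, -30, 8, 0, 1, -34, -30, 8, 0, 1, -34, -30, 8, 0, 1, -34, -30, 0, 0, 1, -34, -30, 0, 0, 1, 0, 0, 0, 0, 1],
)

```text
t: 1.65
position: [573.3, 255.9, 225.8]
tool_rot: [0.006, 1.0, -0.003, 0.002]
force: [-0.8, -0.7, 0.1]
finger_gap: 1.002
grip_force: 0.0
```

```bash
python3 - <<'E'
from h import *
s=readout.sense();m=eyes.camera_model('wrist');im=eyes.camera('wrist');cv2.imwrite('pics/w1.png',im)
print(s['position'],proj(m,(573,265.6,118),True))
for z in(118,): 
  for q in blobs(im,'o',amin=200):
    (X,Y),d,M=circ(m,q,z,True);print(cv2.boundingRect(q),X,Y,d,M)
E
```

```text
[573.30548337 255.94260786 225.79382311] (np.float64(333.6234837309277), np.float64(196.86442312253462))
(292, 303, 280, 38) 723.99560546875 401.8731689453125 358.5999450683594 ((723.5811157226562, 442.2344665527344), (10.57100772857666, 387.3075256347656), 0.09005864709615707)
(488, 256, 29, 53) 670.1868286132812 449.1875 74.0290298461914 ((670.6253051757812, 448.1296081542969), (35.260040283203125, 69.78511810302734), 116.09591674804688)
(127, 256, 29, 53) 667.3967895507812 57.78693389892578 75.63069915771484 ((667.460693359375, 58.07558059692383), (35.343292236328125, 70.66424560546875), 62.57594299316406)
(145, 185, 47, 47) 582.3798828125 111.60325622558594 54.801700592041016 ((582.1650390625, 110.81535339355469), (38.30995559692383, 55.453121185302734), 28.210159301757812)
(310, 168, 51, 56) 572.354736328125 265.23980712890625 49.5884895324707 ((573.1614379882812, 266.2535400390625), (40.89345932006836, 48.80477523803711), 94.79127502441406)
(406, 157, 37, 40) 555.9485473632812 344.16595458984375 34.94712448120117 ((555.7685546875, 344.0641784667969), (33.25400161743164, 34.135520935058594), 41.70380401611328)
(302, 59, 43, 41) 474.44287109375 257.75927734375 34.63880920410156 ((474.45361328125, 257.7477111816406), (32.79414749145508, 33.94502258300781), 37.49264907836914)
(0, 2, 18, 36) 320.03448486328125 -157.18218994140625 88.0801010131836 ((325.080322265625, -155.84368896484375), (36.496864318847656, 70.31424713134766), 133.58126831054688)
```

View pics/w1.png

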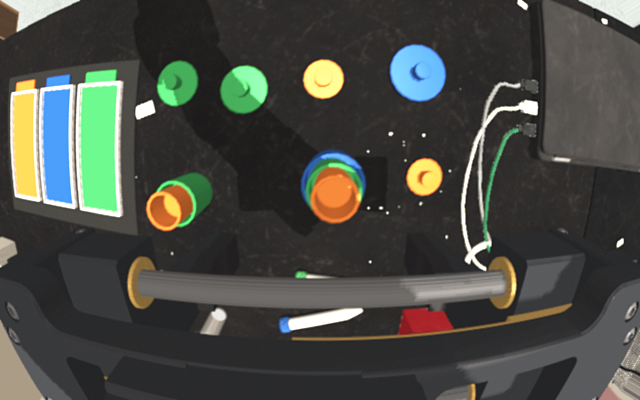

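Wrist view: stack of 3 at (335,195), stack of 2 at (170,205), lids in a row along the top. This agrees with the top-view position (573,265.5), so I'm descending.

>>> jog_arm(
  increments=[0, 9.5, 20, 0, 1, 0, 0, 30, 0, 1, 0, 0, 30, 0, 1, 0, 0, 30, 0, 1, 0, 0, 18, 0, 1, 0, 0, 0, 0, 1, 0, 0, 0, 0, 0.3, 0, 0, 0, 0, 0.3, 0, 0, 0, 0, 0.3, 0, 0, 0, 0, 0.3, 0, 0, 0, 0, 0.3],
)

```text
t: 2.8
position: [567.8, 273.7, 99.4]
tool_rot: [0.0, 1.0, 0.0, 0.0]
force: [-0.6, -0.9, 0.4]
finger_gap: 0.569
grip_force: 0.3
```

>>> jog_arm(
  increments=[0, 0, 0, 0, 1, 0, 0, 0, 0, 1, -5.7, -7.7, 2, 0, 1, 0, 0, 0, 0, 1, 0, 0, 0, 0, 1, 0, 0, 0, 0, 0.3, 0, 0, 0, 0, 0.3, 0, 0, 0, 0, 0.3, 0, 0, 0, 0, 0.3, 0, 0, 0, 0, 0.3, 0, 0, 0, 0, 0.3],
)

```text
t: 3.9
position: [573.1, 266.1, 96.7]
tool_rot: [-0.0, 1.0, 0.0, -0.0]
force: [-0.7, 0.4, 0.4]
finger_gap: 0.483
grip_force: 0.4
```

>>> jog_arm(
  increments=[0, 0, 0, 0, 0.3, 0, 0, 0, 0, 0.3, 0, 0, -15, 0, 0.3, 0, 0, -30, 0, 0.3, 0, 0, -35, 0, 0.3, 0, -20, -20, 0, 0.3, 0, -35, 0, 0, 0.3, 0, -45, 0, 0, 0.3, 0, -45, 0, 0, 0.3, 0, -45, 0, 0, 0.3, 0, -45, 0, 0, 0.3, 0, -45, 0, 0, 0.3],
)

```text
t: 5.1
position: [573.1, -15.7, 197.9]
tool_rot: [-0.0, 1.0, -0.0, 0.001]
force: [1.5, -0.6, -0.7]
finger_gap: 0.465
grip_force: 20.0
```

>>> jog_arm(
  increments=[3, -45, 0, 0, 0.3, 4, -45, 0, 0, 0.3, 5, -45, 0, 0, 0.3, 5, -45, 0, 0, 0.3, 5, -40, 0, 0, 0.3, 5, -25, 0, 0, 0.3, 0, -9, 20, 0, 0.3, 0, 0, 30, 0, 0.3, 0, 0, 40, 0, 0.3, 0, 0, 35, 0, 0.3, 0, 0, 0, 0, 0.3, 0, 0, 0, 0, 0.3],
)

```text
t: 6.3
position: [546.5, -267.9, 72.6]
tool_rot: [0.0, 1.0, -0.0, 0.0]
force: [-0.1, 0.4, 0.1]
finger_gap: 0.471
grip_force: 20.0
```

>>> jog_arm(
  increments=[0, 0, 12, 0, 0.3, 0, 0, 8, 0, 0.3, 0, 0, 3, 0, 0.3, 0, 0, 0, 0, 0.3, 0, 0, 0, 0, 0.3],
)

```text
t: 6.8
position: [546.3, -268.0, 49.0]
tool_rot: [0.0, 1.0, -0.0, 0.0]
force: [-0.4, 0.3, -0.8]
finger_gap: 0.464
grip_force: 20.0
```

>>> jog_arm(
  increments=[0, 0, 2, 0, 0.3, 0, 0, 0, 0, 0.3, 0, 0, 0, 0, 0.3],
)

```text
t: 7.1
position: [546.7, -268.1, 47.7]
tool_rot: [0.0, 1.0, -0.0, 0.001]
force: [-0.9, 0.7, 5.2]
finger_gap: 0.468
grip_force: 20.0
```

>>> jog_arm(
  increments=[0, 0, 0, 0, 0.65, 0, 0, 0, 0, 0.65, 0, 0, -15, 0, 0.7, 0, 0, -40, 0, 1, 0, 20, -45, 0, 1, 0, 40, -20, 0, 1, -6, 45, 0, 0, 1, -8, 45, 0, 0, 1, -8, 45, 0, 0, 1, -8, 45, 0, 0, 1, -8, 45, 0, 0, 1, -8, 40, 0, 0, 1],
)

```text
t: 8.3
position: [592.3, 60.0, 167.9]
tool_rot: [-0.001, 1.0, 0.001, 0.0]
force: [0.7, 0.2, 0.6]
finger_gap: 1.0
grip_force: 0.0
```

>>> jog_arm(
  increments=[0, 30, 0, 0, 1, 0, 0, 0, 0, 1, 0, 0, 0, 0, 1, 0, 0, 0, 0, 1],
)

```text
t: 8.7
position: [592.2, 85.0, 167.0]
tool_rot: [0.001, 1.0, -0.001, -0.0]
force: [-0.3, -0.5, 0.0]
finger_gap: 0.998
grip_force: 0.0
```

```bash
python3 - <<'E'
from h import *
s=readout.sense();m=eyes.camera_model('wrist');im=eyes.camera('wrist');cv2.imwrite('pics/w2.png',im)
print(s['position'],proj(m,(592,86.8,90),True))
for c,zs in(('o',(90,11)),('g',(62,11)),('b',(62,11))):
  for q in blobs(im,c,amin=300,s=90):
   b=cv2.boundingRect(q)
   if b[1]>235 or b[2]>100:continue
   for z in zs:
    (X,Y),d,M=circ(m,q,z,True);print(c,b,z,np.round([X,Y,d],1),np.round(M[0],1),np.round(M[1],1))
E
```

```text
[592.16070775  84.97278278 167.01487644] (np.float64(324.0905428269012), np.float64(207.70751591868748))
o (298, 173, 56, 64) 90 [590.4  87.2  49.8] [591.4  87.4] [40.5 49.5]
o (298, 173, 56, 64) 11 [612.7  87.9  67.5] [614.2  88.2] [54.9 67. ]
o (548, 158, 28, 38) 90 [561.5 306.7  43.3] [564.1 305.8] [31.9 40.1]
o (548, 158, 28, 38) 11 [573.7 385.   58.7] [577.1 383.9] [43.2 54.4]
o (13, 52, 64, 140) 90 [ 505.4 -194.3  163. ] [ 518.4 -186.8] [100.  152.5]
o (13, 52, 64, 140) 11 [ 497.7 -293.3  220.8] [ 515.2 -283.3] [135.4 206.5]
o (465, 45, 38, 44) 90 [478.2 212.1  36.5] [478.5 211.8] [33.9 35.3]
o (465, 45, 38, 44) 11 [460.9 257.   49.5] [461.3 256.6] [45.9 47.7]
o (47, 35, 33, 17) 90 [ 433.5 -159.1   49.6] [ 432.6 -158.9] [12.3 59.3]
o (47, 35, 33, 17) 11 [ 400.4 -245.7   67.2] [ 399.1 -245.4] [16.7 80.3]
g (293, 162, 66, 53) 62 [590.1  87.4  58.2] [599.3  87.8] [50.9 70.9]
g (293, 162, 66, 53) 11 [602.8  87.8  70.1] [613.9  88.3] [61.3 85.3]
g (488, 154, 63, 65) 62 [579.6 278.1  83.6] [579.6 278.4] [60.1 83.9]
g (488, 154, 63, 65) 11 [590.2 317.3 100.6] [590.2 317.6] [ 72.3 101.
[... 586 characters left out ...]
7) 62 [465.5  77.2  49.2] [465.5  77.2] [47.9 48.3]
g (282, 18, 61, 57) 11 [453.   75.5  59.2] [453.   75.6] [57.7 58.1]
b (459, 143, 74, 73) 62 [570.6 248.6  87.4] [577.1 270.3] [ 61.2 129.4]
b (459, 143, 74, 73) 11 [579.3 281.7 105.1] [587.3 307.9] [ 73.6 155.7]
b (538, 45, 41, 57) 62 [463.2 321.   60.9] [463.2 321. ] [58.  59.7]
b (538, 45, 41, 57) 11 [450.2 368.9  73.3] [450.2 368.9] [69.8 71.9]
b (85, 44, 53, 157) 62 [ 516.3 -120.7  158.5] [ 516.6 -121. ] [ 64.6 195.1]
b (85, 44, 53, 157) 11 [ 514.  -162.5  190.7] [ 514.4 -162.9] [ 77.8 234.8]
b (96, 26, 42, 18) 62 [ 432.7 -110.    52.8] [ 430.9 -109.5] [13.6 65.9]
b (96, 26, 42, 18) 11 [ 413.5 -149.6   63.5] [ 411.4 -149.1] [16.4 79.3]
```

View pics/w2.png

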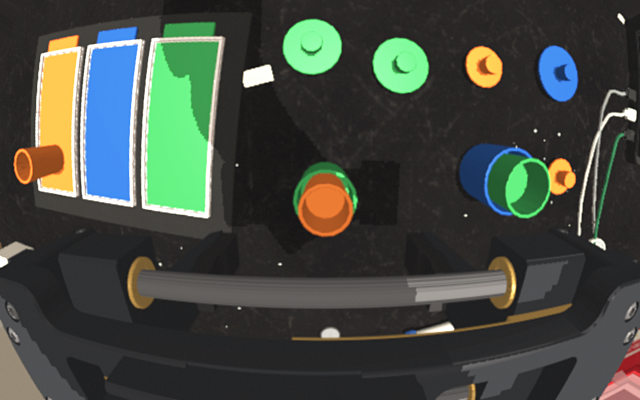

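Small cup 1 stands in the orange tray at (40,165), and the second stack is under the tool at (325,205).

>>> jog_arm(
  increments=[0, 0.7, 30, 0, 1, 0, 0, 40, 0, 1, 0, 0, 29, 0, 1, 0, 0, 0, 0, 0.3, 0, 0, 0, 0, 0.3, 0, 0, 0, 0, 0.3, 0, 0, 0, 0, 0.3, 0, 0, 0, 0, 0.3, 0, 0, 0, 0, 0.3, 0, 0, 0, 0, 0.3, 0, 0, 0, 0, 0.3],
)

```text
t: 9.85
position: [592.7, 87.8, 68.5]
tool_rot: [0.0, 1.0, 0.0, 0.001]
force: [-1.2, -0.4, 5.7]
finger_gap: 0.464
grip_force: 20.0
```

>>> jog_arm(
  increments=[0, 0, -15, 0, 0.3, 0, 0, -30, 0, 0.3, 0, 0, -40, 0, 0.3, 5, -20, -35, 0, 0.3, 15, -35, 0, 0, 0.3, 20, -43, 0, 0, 0.3, 20, -43, 0, 0, 0.3, 20, -43, 0, 0, 0.3, 20, -43, 0, 0, 0.3, 20, -43, 0, 0, 0.3, 10, -43, 0, 0, 0.3, 5, -30.6, 0, 0, 0.3],
)

```text
t: 11.05
position: [455.0, -259.3, 188.3]
tool_rot: [0.002, 1.0, -0.001, -0.001]
force: [0.9, 0.8, 0.2]
finger_gap: 0.466
grip_force: 20.0
```

>>> jog_arm(
  increments=[0, 0, 25, 0, 0.3, 0, 0, 40, 0, 0.3, 0, 0, 40, 0, 0.3, 0, 0, 26, 0, 0.3, 0, 0, 6, 0, 0.3, 0, 0, 0, 0, 0.3, 0, 0, 2, 0, 0.3, 0, 0, 0, 0, 0.3, 0, 0, 0, 0, 0.3],
)

```text
t: 11.95
position: [457.8, -256.2, 49.8]
tool_rot: [0.0, 1.0, -0.0, 0.001]
force: [-0.4, 0.1, 0.3]
finger_gap: 0.464
grip_force: 20.0
```

>>> jog_arm(
  increments=[0, 0, 2.5, 0, 0.3, 0, 0, 0, 0, 0.3, 0, 0, 0, 0, 0.65, 0, 0, 0, 0, 0.65, 0, 0, -15, 0, 0.7, 0, 0, -40, 0, 1, -5, 20, -30, 0, 1, -20, 43, 0, 0, 1, -25, 43, 0, 0, 1, -25, 43, 0, 0, 1, -25, 43, 0, 0, 1, -20, 43, 0, 0, 1],
)

```text
t: 13.15
position: [578.3, -18.8, 131.2]
tool_rot: [0.0, 1.0, 0.0, 0.0]
force: [0.2, -0.2, 0.0]
finger_gap: 0.998
grip_force: 0.0
```

>>> jog_arm(
  increments=[-14.5, 43, 0, 0, 1, 0, 43, 0, 0, 1, 0, 22.6, 0, 0, 1, 0, 0, 30, 0, 1, 0, 0, 40, 0, 1, 0, 0, 25, 0, 1, 0, 0, 0, 0, 0.3, 0, 0, 0, 0, 0.3, 0, 0, 0, 0, 0.3, 0, 0, 0, 0, 0.3, 0, 0, 0, 0, 0.3, 0, 0, 0, 0, 0.3],
)

```text
t: 14.35
position: [592.7, 87.8, 37.6]
tool_rot: [0.0, 1.0, 0.0, 0.001]
force: [-1.4, -1.0, 6.1]
finger_gap: 0.6
grip_force: 19.9
```

>>> jog_arm(
  increments=[0, 0, -20, 0, 0.3, 0, 0, -35, 0, 0.3, 2, -25, -5, 0, 0.3, 5, -40, 0, 0, 0.3, 5, -40, 0, 0, 0.3, 5, -35, 0, 0, 0.3, 4.4, -19.8, 10, 0, 0.3, 0, 0, 25, 0, 0.3, 0, 0, 16, 0, 0.3, 0, 0, 0, 0, 0.3, 0, 0, 2, 0, 0.3, 0, 0, 0, 0, 0.3],
)

```text
t: 15.55
position: [570.4, -71.6, 43.6]
tool_rot: [-0.0, 1.0, 0.0, 0.0]
force: [-0.4, 0.2, -2.0]
finger_gap: 0.602
grip_force: 20.0
```

>>> jog_arm(
  increments=[0, 0, 0, 0, 0.3],
)

```text
t: 15.65
position: [570.5, -71.6, 43.7]
tool_rot: [-0.0, 1.0, 0.0, 0.0]
force: [0.6, 0.3, -1.0]
finger_gap: 0.603
grip_force: 20.0
```

>>> jog_arm(
  increments=[0, 0, 1.5, 0, 0.3, 0, 0, 0, 0, 0.3, 0, 0, 0, 0, 0.75, 0, 0, 0, 0, 0.75, 0, 0, -15, 0, 0.8, 0, 0, -45, 0, 1, 0, 20, -45, 0, 1, 0, 43, -5, 0, 1, 0, 45, 0, 0, 1, 0, 45, 0, 0, 1, -2.4, 45, 0, 0, 1, 0, 45, 0, 0, 1],
)

```text
t: 16.85
position: [572.8, 172.8, 152.9]
tool_rot: [0.0, 1.0, 0.0, 0.001]
force: [0.3, 0.0, 0.2]
finger_gap: 0.997
grip_force: 0.0
```

>>> jog_arm(
  increments=[0, 45, 0, 0, 1, 0, 35, 0, 0, 1, 0, 15, 0, 0, 1, 0, 0, 0, 0, 1, 0, 0, 0, 0, 1],
)

```text
t: 17.35
position: [573.1, 263.2, 151.8]
tool_rot: [0.001, 1.0, -0.001, -0.0]
force: [0.3, -0.5, -0.0]
finger_gap: 1.001
grip_force: 0.0
```

```bash
python3 - <<'E'
from h import *
s=readout.sense();m=eyes.camera_model('wrist');im=eyes.camera('wrist');cv2.imwrite('pics/w3.png',im)
print(s['t'],s['position'],[np.round(proj(m,(573,265.5,z),True)) for z in (90,62)])
im2=eyes.camera('top');cv2.imwrite('pics/t3.png',im2)
cv2.imwrite('pics/j3.png',np.vstack([im[120:290],cv2.resize(im2[180:320,150:500],(640,256))]))
E
```

```text
17.35 [573.06928487 263.19898627 151.80941052] [array([325., 214.]), array([325., 203.])]
```

View pics/j3.png

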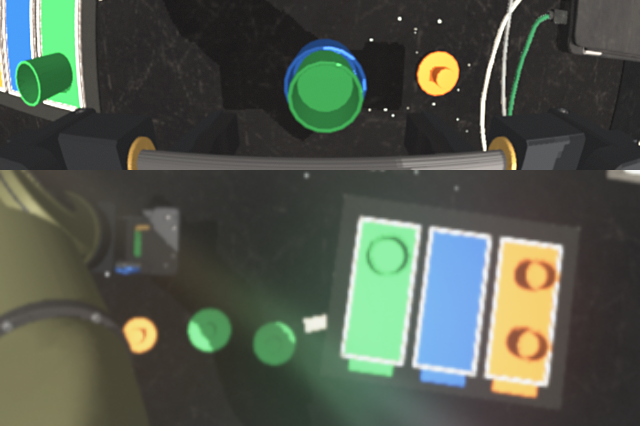

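The medium cup is centred under the tool at (326,215), and three cups stand in their trays.

>>> jog_arm(
  increments=[0, 0, 25, 0, 1, 0, 0, 40, 0, 1, 0, 0, 21, 0, 1, 0, 0, 0, 0, 0.3, 0, 0, 0, 0, 0.3, 0, 0, 0, 0, 0.3, 0, 0, 0, 0, 0.3, 0, 0, 0, 0, 0.3, 0, 0, 0, 0, 0.3, 0, 0, -15, 0, 0.3, 0, 0, -30, 0, 0.3, 0, 0, -40, 0, 0.3],
)

```text
t: 18.65
position: [571.2, 265.4, 150.8]
tool_rot: [-0.0, 1.0, -0.001, -0.002]
force: [0.8, -0.1, -1.0]
finger_gap: 0.603
grip_force: 20.0
```

>>> jog_arm(
  increments=[0, -20, -10, 0, 0.3, 5, -40, 0, 0, 0.3, 10, -45, 0, 0, 0.3, 15, -45, 0, 0, 0.3, 15, -45, 0, 0, 0.3, 15, -45, 0, 0, 0.3, 15, -45, 0, 0, 0.3, 12, -30, 0, 0, 0.3, 5, -12, 20, 0, 0.3, 0, 0, 35, 0, 0.3, 0, 0, 30, 0, 0.3, 0, 0, 0, 0, 0.3],
)

```text
t: 19.85
position: [478.9, -60.8, 73.8]
tool_rot: [-0.0, 1.0, -0.0, -0.003]
force: [-1.6, 0.3, 0.1]
finger_gap: 0.604
grip_force: 20.0
```

>>> jog_arm(
  increments=[0, 0, 15, 0, 0.3, 0, 0, 10, 0, 0.3, 0, 0, 2, 0, 0.3, 0, 0, 0, 0, 0.3, 0, 0, 0, 0, 0.3],
)

```text
t: 20.35
position: [481.1, -61.0, 49.5]
tool_rot: [0.0, 1.0, 0.0, 0.001]
force: [-0.2, -0.2, -0.6]
finger_gap: 0.606
grip_force: 20.0
```

>>> jog_arm(
  increments=[0, 0, 4, 0, 0.3, 0, 0, 1, 0, 0.3, 0, 0, 0, 0, 0.3, 0, 0, 0, 0, 0.75, 0, 0, 0, 0, 0.75, 0, 0, -15, 0, 0.8, 0, 0, -45, 0, 1, 0, 20, -35, 0, 1, -10, 40, 0, 0, 1, -14, 43, 0, 0, 1, -14, 43, 0, 0, 1, -14, 43, 0, 0, 1],
)

```text
t: 21.55
position: [532.9, 129.6, 138.7]
tool_rot: [0.0, 1.0, -0.0, -0.0]
force: [0.5, -0.4, -0.5]
finger_gap: 1.001
grip_force: 0.0
```

>>> jog_arm(
  increments=[-14, 43, 0, 0, 1, -14, 43, 0, 0, 1, -12, 35, 0, 0, 1, 0, 17, 0, 0, 1, 0, 0, 30, 0, 1, 0, 0, 45, 0, 1, 0, 0, 35, 0, 1, 0, 0, 0, 0, 0.3, 0, 0, 0, 0, 0.3, 0, 0, 0, 0, 0.3, 0, 0, 0, 0, 0.3, 0, 0, 0, 0, 0.3],
)

```text
t: 22.75
position: [573.9, 266.3, 30.7]
tool_rot: [0.0, 1.0, 0.001, 0.001]
force: [-0.3, -0.2, 5.1]
finger_gap: 0.738
grip_force: 19.9
```

>>> jog_arm(
  increments=[0, 0, -20, 0, 0.3, 0, 0, -40, 0, 0.3, 0, 0, -40, 0, 0.3, 0, -25, 0, 0, 0.3, 3, -40, 0, 0, 0.3, 8, -45, 0, 0, 0.3, 8, -45, 0, 0, 0.3, 8, -45, 0, 0, 0.3, 8, -45, 0, 0, 0.3, 8, -45, 0, 0, 0.3, 8, -45, 0, 0, 0.3, 8, -40, 0, 0, 0.3],
)

```text
t: 23.95
position: [513.2, -111.6, 129.4]
tool_rot: [0.001, 1.0, -0.001, 0.001]
force: [0.9, -0.6, -0.5]
finger_gap: 0.736
grip_force: 20.0
```

>>> jog_arm(
  increments=[0, -35, 0, 0, 0.3, 0, -20, 0, 0, 0.3, 0, 0, 10, 0, 0.3, 0, 0, 30, 0, 0.3, 0, 0, 30, 0, 0.3, 0, 0, 16, 0, 0.3, 0, 0, 5, 0, 0.3, 0, 0, 0, 0, 0.3, 0, 0, 0, 0, 0.3],
)

```text
t: 24.85
position: [514.2, -162.6, 38.0]
tool_rot: [-0.001, 1.0, 0.0, 0.0]
force: [-0.7, 0.3, -0.9]
finger_gap: 0.738
grip_force: 20.0
```

>>> jog_arm(
  increments=[0, 0, 1, 0, 0.3, 0, 0, 0, 0, 0.3, 0, 0, 0, 0, 0.86, 0, 0, 0, 0, 0.86, 0, 0, -15, 0, 0.9, 0, 0, -45, 0, 0.9, 0, 0, -45, 0, 0.9, 0, 0, -45, 0, 0.9, 0, 0, -45, 0, 0.9, 0, 0, 0, 0, 0.9, 0, 0, 0, 0, 0.9, 0, 0, 0, 0, 0.9],
)

```text
t: 26.05
position: [512.4, -164.2, 230.4]
tool_rot: [0.0, 1.0, 0.0, -0.001]
force: [0.1, 1.2, -0.8]
finger_gap: 0.904
grip_force: 0.0
```

```bash
python3 - <<'E'
from h import *
s=readout.sense();m=eyes.camera_model('wrist');im=eyes.camera('wrist');cv2.imwrite('pics/w4.png',im)
print(s['t'],s['position'])
for n,p in dict(sf=(546,-268),sn=(457,-256.4),mf=(570.6,-72),mn=(481.2,-61.5),L=(514,-164.5)).items(): print(n,np.round(proj(m,(*p,69),True)))
cv2.imwrite('pics/w4b.png',cv2.resize(im[20:300,170:490],(800,700))[:600])
E
```

```text
26.05 [ 512.44384226 -164.17359994  230.38368394]
sf [225. 216.]
sn [231. 132.]
mf [406. 238.]
mn [421. 156.]
L [321. 187.]
```

View pics/w4b.png

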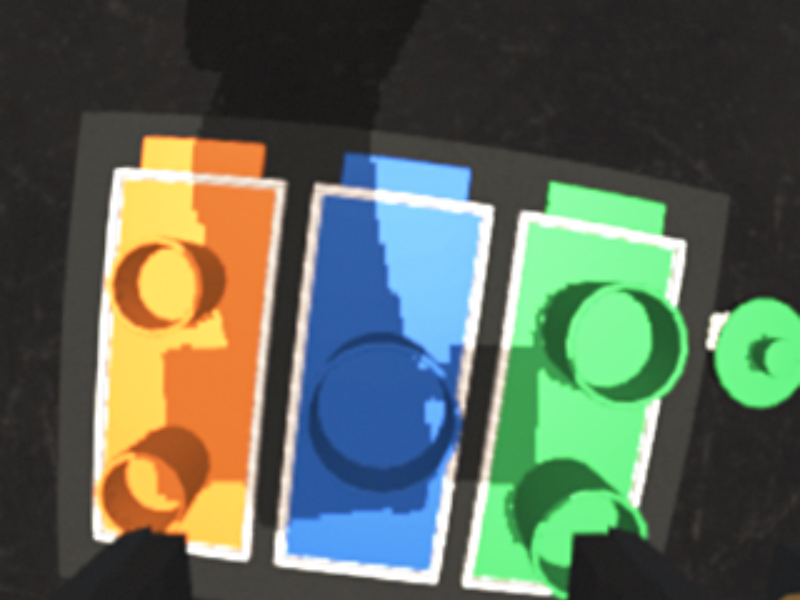

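All five cups stand in their trays. The right-hand green lid, at full-frame (474,161), looks shifted, so I'm re-measuring the lids from a hover above them.

>>> jog_arm(
  increments=[4, 20, 0, 0, 0.5, 6, 40, 0, 0, 0.5, 6, 45, 0, 0, 0.5, 6, 45, 0, 0, 0.5, 6, 45, 0, 0, 0.5, 6, 45, 0, 0, 0.5, 6, 35, 0, 0, 0.5, 4, 15, 0, 0, 0.5, 0, 0, 0, 0, 0.5, 0, 0, 0, 0, 0.5, 0, 0, 0, 0, 0.5, 0, 0, 0, 0, 0.5],
)

```text
t: 27.3
position: [469.9, 124.2, 231.3]
tool_rot: [0.001, 1.0, -0.0, -0.0]
force: [-0.9, -0.8, 0.7]
finger_gap: 0.5
grip_force: 0.0
```

```bash
cat > lids.py <<'E'
from h import *
s=readout.sense();m=eyes.camera_model('wrist');im=eyes.camera('wrist')
print(s['t'],s['position'])
for c in 'ogb':
  for q in blobs(im,c,amin=300,s=90):
   b=cv2.boundingRect(q)
   if b[1]>235 or b[2]>100:continue
   (X,Y),d,M=circ(m,q,11,True)
   if Y>0 and 40<d<85: print(c,b,np.round([X,Y,d],1),np.round(M[0],1))
E
python3 lids.py
```

```text
27.3 [469.88612996 124.2326663  231.34669426]
o (410, 150, 36, 38) [460.5 256.6  48.8] [460.9 256.5]
g (227, 169, 46, 47) [491.4  34.8  59.9] [491.4  34.9]
g (330, 150, 48, 49) [469.4 162.6  59.8] [469.3 162.8]
b (482, 137, 43, 52) [449.6 369.   73.3] [450.1 368.9]
```

>>> jog_arm(
  increments=[0.6, 25, 20, 0, 0.5, 0, 12.3, 40, 0, 0.5, 0, 0, 45, 0, 0.5, 0, 0, 45, 0, 0.5, 0, 0, 40, 0, 0.5, 0, 0, 22, 0, 0.5, 0, 0, 5, 0, 0.5, 0, 0, 0, 0, 0.5, 0, 0, 0, 0, 0.5],
)

```text
t: 28.25
position: [469.9, 163.3, 15.8]
tool_rot: [0.0, 1.0, 0.0, 0.001]
force: [-0.1, -0.2, 0.6]
finger_gap: 0.499
grip_force: 0.0
```

>>> jog_arm(
  increments=[0, 0, 2.5, 0, 0.5, 0, 0, 0, 0, 0.1, 0, 0, 0, 0, 0.1, 0, 0, 0, 0, 0.1, 0, 0, 0, 0, 0.1, 0, 0, 0, 0, 0.1, 0, 0, 0, 0, 0.1],
)

```text
t: 28.95
position: [469.3, 163.4, 12.5]
tool_rot: [0.0, 1.0, 0.0, 0.0]
force: [-0.5, -0.4, 5.9]
finger_gap: 0.217
grip_force: 20.0
```

>>> jog_arm(
  increments=[0, 0, -20, 0, 0.1, 0, 0, -40, 0, 0.1, 0, -20, -35, 0, 0.1, -2, -35, 0, 0, 0.1, -3, -45, 0, 0, 0.1, -3, -45, 0, 0, 0.1, -3.7, -40, 0, 0, 0.1, 0, -25, 0, 0, 0.1, 0, -14.3, 0, 0, 0.1, 0, 0, 0, 0, 0.1, 0, 0, 15, 0, 0.1, 0, 0, 0, 0, 0.1],
)

```text
t: 30.15
position: [480.0, -59.6, 91.2]
tool_rot: [-0.001, 1.0, 0.0, -0.001]
force: [-0.6, -0.1, -0.7]
finger_gap: 0.216
grip_force: 20.0
```

>>> jog_arm(
  increments=[0, 0, 0, 0, 0.1, 0, 0, 0, 0, 0.1],
)

```text
t: 30.35
position: [480.9, -60.1, 92.5]
tool_rot: [-0.001, 1.0, 0.0, 0.0]
force: [-0.4, 0.5, -1.0]
finger_gap: 0.217
grip_force: 20.0
```

```bash
python3 - <<'E'
from h import *
m=eyes.camera_model('wrist');im=eyes.camera('wrist');im2=eyes.camera('side')
cv2.imwrite('pics/p5.png',np.hstack([cv2.resize(im[100:300,200:440],(480,400)),cv2.resize(im2[140:240,340:440],(320,320)).copy() if 0 else cv2.resize(im2[140:240,340:420],(320,400))]))
E
```

```text
(no output)
```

View pics/p5.png

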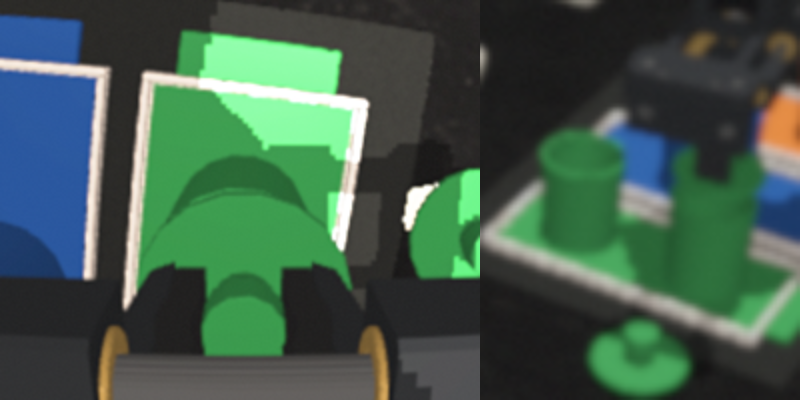

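The lid hovers centred over the near green cup in both views. I'm lowering it slowly.

>>> jog_arm(
  increments=[0, 0, 6, 0, 0.1, 0, 0, 4, 0, 0.1, 0, 0, 3, 0, 0.1, 0, 0, 3, 0, 0.1, 0, 0, 0, 0, 0.1, 0, 0, 0, 0, 0.1],
)

```text
t: 31.05
position: [480.7, -61.0, 76.0]
tool_rot: [0.0, 1.0, 0.0, -0.0]
force: [0.2, 0.1, 0.3]
finger_gap: 0.212
grip_force: 20.0
```

>>> jog_arm(
  increments=[0, 0, 2, 0, 0.1, 0, 0, 0, 0, 0.1, 0, 0, 0, 0, 0.45, 0, 0, 0, 0, 0.45, 0, 0, -15, 0, 0.5, 0, 5, -35, 0, 0.5, -5, 35, 0, 0, 0.5, -5.3, 40, 0, 0, 0.5, 0, 16.5, 0, 0, 0.5, 0, 0, 0, 0, 0.5, 0, 0, 0, 0, 0.5, 0, 0, 0, 0, 0.5],
)

```text
t: 32.25
position: [490.6, 33.5, 123.9]
tool_rot: [0.001, 1.0, -0.001, -0.001]
force: [1.0, -0.1, -0.2]
finger_gap: 0.499
grip_force: 0.0
```

```bash
python3 lids.py; python3 - <<'E'
from h import *
im=eyes.camera('wrist');im2=eyes.camera('side')
cv2.imwrite('pics/p6.png',np.hstack([cv2.resize(im[0:300,60:400],(453,400)),cv2.resize(im2[140:240,340:420],(320,400))]))
E
```

```text
32.25 [490.58311121  33.49255041 123.93619722]
o (523, 146, 39, 45) [460.7 259.3  56.8] [461.2 257.7]
g (290, 164, 67, 66) [491.2  34.6  58.5] [491.3  34.9]
b (586, 134, 37, 60) [448.9 369.8  80.6] [450.1 368.5]
```

View pics/p6.png

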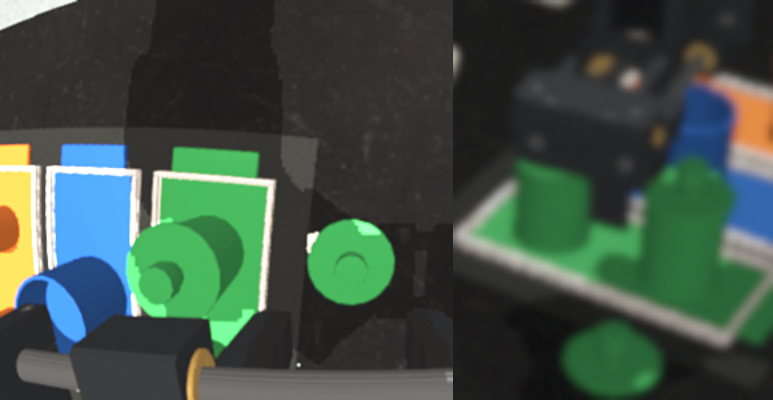

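Near green cup is closed flat (side crop (690,185)). Second green lid is centred under the tool.

>>> jog_arm(
  increments=[0, 0, 30, 0, 0.5, 0, 0, 45, 0, 0.5, 0, 0, 30, 0, 0.5, 0, 0, 6, 0, 0.5, 0, 0, 0, 0, 0.5, 0, 0, 0, 0, 0.1, 0, 0, 0, 0, 0.1, 0, 0, 0, 0, 0.1, 0, 0, 0, 0, 0.1, 0, 0, 0, 0, 0.1],
)

```text
t: 33.4
position: [491.5, 35.3, 13.8]
tool_rot: [0.0, 1.0, 0.0, 0.001]
force: [0.2, -0.6, 5.9]
finger_gap: 0.215
grip_force: 20.0
```

>>> jog_arm(
  increments=[0, 0, -25, 0, 0.1, 0, 0, -45, 0, 0.1, -20, 0, -35, 0, 0.1, -40, -10, 0, 0, 0.1, -19, -40, 0, 0, 0.1, 0, -40, 0, 0, 0.1, 0, -17.5, 0, 0, 0.1, 0, 0, 0, 0, 0.1, 0, 0, 15, 0, 0.1, 0, 0, 12, 0, 0.1, 0, 0, 0, 0, 0.1, 0, 0, 0, 0, 0.1],
)

```text
t: 34.6
position: [569.8, -70.7, 91.0]
tool_rot: [-0.001, 1.0, 0.0, -0.0]
force: [-0.3, 0.5, -0.2]
finger_gap: 0.211
grip_force: 20.0
```

>>> jog_arm(
  increments=[0, 0, 6, 0, 0.1, 0, 0, 4, 0, 0.1, 0, 0, 3, 0, 0.1, 0, 0, 1, 0, 0.1, 0, 0, 0, 0, 0.1, 0, 0, 0, 0, 0.1],
)

```text
t: 35.2
position: [570.2, -72.0, 77.3]
tool_rot: [0.0, 1.0, 0.0, 0.0]
force: [-0.1, 0.2, -0.6]
finger_gap: 0.213
grip_force: 20.0
```

>>> jog_arm(
  increments=[0, 0, 2, 0, 0.1, 0, 0, 0, 0, 0.1, 0, 0, 0, 0, 0.45, 0, 0, 0, 0, 0.45, 0, 0, -15, 0, 0.5, 0, 10, -35, 0, 0.5, 10, 30, 0, 0, 0.5, 15, 43, 0, 0, 0.5, 15, 43, 0, 0, 0.5, 15, 43, 0, 0, 0.5, 15, 43, 0, 0, 0.5, 15, 43, 0, 0, 0.5],
)

```text
t: 36.4
position: [484.1, 184.4, 125.1]
tool_rot: [0.0, 1.0, -0.0, -0.0]
force: [1.4, 0.3, 0.1]
finger_gap: 0.501
grip_force: 0.0
```

>>> jog_arm(
  increments=[15, 40, 0, 0, 0.5, 9.4, 25, 0, 0, 0.5, 0, 9.4, 0, 0, 0.5, 0, 0, 0, 0, 0.5, 0, 0, 0, 0, 0.5, 0, 0, 0, 0, 0.5],
)

```text
t: 37.0
position: [461.6, 254.8, 125.0]
tool_rot: [0.002, 1.0, -0.001, 0.0]
force: [1.4, -0.2, 0.6]
finger_gap: 0.498
grip_force: 0.0
```

```bash
python3 lids.py
```

```text
37.0 [461.60737443 254.78490308 125.00492364]
o (298, 169, 53, 53) [460.9 257.   47.1] [460.9 256.9]
b (412, 145, 70, 76) [449.9 369.4  71.4] [450.  369.3]
```

>>> jog_arm(
  increments=[0, 0, 30, 0, 0.5, 0, 0, 45, 0, 0.5, 0, 0, 32, 0, 0.5, 0, 0, 5, 0, 0.5, 0, 0, 0, 0, 0.5, 0, 0, 0, 0, 0.1, 0, 0, 0, 0, 0.1, 0, 0, 0, 0, 0.1, 0, 0, 0, 0, 0.1, 0, 0, 0, 0, 0.1],
)

```text
t: 38.05
position: [461.4, 257.5, 14.3]
tool_rot: [0.0, 1.0, 0.0, 0.001]
force: [0.0, -1.1, 6.7]
finger_gap: 0.216
grip_force: 20.0
```

>>> jog_arm(
  increments=[0, 0, -25, 0, 0.1, 0, 0, -45, 0, 0.1, 0, -20, -35, 0, 0.1, 1, -40, 0, 0, 0.1, 1, -45, 0, 0, 0.1, 1, -45, 0, 0, 0.1, 1.2, -45, 0, 0, 0.1, 0, -45, 0, 0, 0.1, 0, -45, 0, 0, 0.1, 0, -45, 0, 0, 0.1, 0, -45, 0, 0, 0.1, 0, -45, 0, 0, 0.1],
)

```text
t: 39.25
position: [456.2, -164.6, 118.5]
tool_rot: [-0.0, 1.0, -0.0, 0.0]
force: [0.4, 0.2, -0.1]
finger_gap: 0.213
grip_force: 20.0
```

>>> jog_arm(
  increments=[0, -45, 0, 0, 0.1, 0, -30, 0, 0, 0.1, 0, -18.3, 0, 0, 0.1, 0, 0, 0, 0, 0.1, 0, 0, 15, 0, 0.1, 0, 0, 12, 0, 0.1, 0, 0, 0, 0, 0.1, 0, 0, 0, 0, 0.1, 0, 0, 0, 0, 0.1],
)

```text
t: 40.15
position: [456.8, -255.3, 91.6]
tool_rot: [-0.0, 1.0, 0.0, 0.0]
force: [0.2, -0.4, -1.4]
finger_gap: 0.212
grip_force: 20.0
```

Seated TCP should be about 76.3.

>>> jog_arm(
  increments=[0, 0, 6, 0, 0.1, 0, 0, 4, 0, 0.1, 0, 0, 3, 0, 0.1, 0, 0, 1, 0, 0.1, 0, 0, 0, 0, 0.1, 0, 0, 0, 0, 0.1],
)

```text
t: 40.75
position: [457.0, -255.9, 77.3]
tool_rot: [0.0, 1.0, 0.0, 0.001]
force: [1.0, -0.3, 2.7]
finger_gap: 0.214
grip_force: 20.0
```

>>> jog_arm(
  increments=[0, 0, 1, 0, 0.1, 0, 0, 0, 0, 0.1, 0, 0, 0, 0, 0.45, 0, 0, 0, 0, 0.45, 0, 0, -15, 0, 0.5, 0, 10, -35, 0, 0.5, -5, 40, 0, 0, 0.5, -8, 45, 0, 0, 0.5, -8, 45, 0, 0, 0.5, -8, 45, 0, 0, 0.5, -8, 45, 0, 0, 0.5, -8, 45, 0, 0, 0.5],
)

```text
t: 41.95
position: [500.5, 20.4, 125.8]
tool_rot: [0.0, 1.0, -0.0, -0.001]
force: [-0.2, -0.7, 0.7]
finger_gap: 0.501
grip_force: 0.0
```

>>> jog_arm(
  increments=[-8, 45, 0, 0, 0.5, -8, 45, 0, 0, 0.5, -8, 45, 0, 0, 0.5, -8, 45, 0, 0, 0.5, -8, 45, 0, 0, 0.5, -8, 45, 0, 0, 0.5, -8, 40, 0, 0, 0.5, -8, 35, 0, 0, 0.5, -9, 18.5, 0, 0, 0.5, 0, 0, 0, 0, 0.5, 0, 0, 0, 0, 0.5, 0, 0, 0, 0, 0.5],
)

```text
t: 43.15
position: [574.3, 380.0, 125.6]
tool_rot: [0.001, 1.0, -0.001, -0.001]
force: [0.8, -0.8, 0.1]
finger_gap: 0.504
grip_force: 0.0
```

```bash
python3 lids.py
```

```text
43.15 [574.27935707 380.02852305 125.63308247]
o (295, 173, 54, 52) [576.8 379.9  47.1] [576.8 379.9]
b (268, 14, 84, 79) [450.3 369.5  70.9] [450.4 369.6]
```

>>> jog_arm(
  increments=[-1.9, -2.1, 30, 0, 0.5, 0, 0, 45, 0, 0.5, 0, 0, 32, 0, 0.5, 0, 0, 5.5, 0, 0.5, 0, 0, 0, 0, 0.5, 0, 0, 0, 0, 0.1, 0, 0, 0, 0, 0.1, 0, 0, 0, 0, 0.1, 0, 0, 0, 0, 0.1, 0, 0, 0, 0, 0.1],
)

```text
t: 44.2
position: [577.1, 380.9, 15.1]
tool_rot: [0.0, 1.0, 0.0, 0.001]
force: [1.0, -0.4, 6.5]
finger_gap: 0.21
grip_force: 20.0
```

>>> jog_arm(
  increments=[0, 0, -25, 0, 0.1, 0, 0, -45, 0, 0.1, 0, -20, -35, 0, 0.1, 3, -40, 0, 0, 0.1, 3, -45, 0, 0, 0.1, 3, -45, 0, 0, 0.1, 3, -45, 0, 0, 0.1, 3, -45, 0, 0, 0.1, 3, -45, 0, 0, 0.1, 3, -45, 0, 0, 0.1, 3, -45, 0, 0, 0.1, 3, -45, 0, 0, 0.1],
)

```text
t: 45.4
position: [549.2, -41.3, 118.9]
tool_rot: [-0.0, 1.0, -0.0, 0.0]
force: [0.5, -0.4, -0.7]
finger_gap: 0.215
grip_force: 20.0
```

>>> jog_arm(
  increments=[3.7, -45, 0, 0, 0.1, 0, -45, 0, 0, 0.1, 0, -45, 0, 0, 0.1, 0, -45, 0, 0, 0.1, 0, -30, 0, 0, 0.1, 0, -18.4, 0, 0, 0.1, 0, 0, 0, 0, 0.1, 0, 0, 15, 0, 0.1, 0, 0, 12, 0, 0.1, 0, 0, 0, 0, 0.1, 0, 0, 0, 0, 0.1, 0, 0, 0, 0, 0.1],
)

```text
t: 46.6
position: [546.0, -267.1, 91.8]
tool_rot: [-0.001, 1.0, 0.0, 0.0]
force: [0.3, -0.3, -0.1]
finger_gap: 0.213
grip_force: 20.0
```

>>> jog_arm(
  increments=[0, 0, 6, 0, 0.1, 0, 0, 4, 0, 0.1, 0, 0, 3, 0, 0.1, 0, 0, 1, 0, 0.1, 0, 0, 0, 0, 0.1, 0, 0, 0, 0, 0.1],
)

```text
t: 47.2
position: [549.9, -268.0, 80.6]
tool_rot: [-0.0, 1.0, -0.001, 0.005]
force: [1.1, 0.3, 14.4]
finger_gap: 0.213
grip_force: 20.0
```

It isn't seated: 14 N with the TCP about 4 mm high. I'm raising it and looking.

>>> jog_arm(
  increments=[0, 0, -8, 0, 0.1, 0, 0, -20, 0, 0.1, 0, 0, 0, 0, 0.1, 0, 0, 0, 0, 0.1, 0, 0, 0, 0, 0.1],
)

```text
t: 47.7
position: [544.8, -267.9, 104.7]
tool_rot: [0.0, 1.0, 0.0, -0.001]
force: [-0.9, -0.5, -0.2]
finger_gap: 0.213
grip_force: 20.0
```

```bash
python3 - <<'E'
from h import *
s=readout.sense();print(s['position'])
m=eyes.camera_model('wrist');im=eyes.camera('wrist');im2=eyes.camera('side')
print(proj(m,(546.1,-268.5,69),True),proj(m,(546.1,-268.5,7),True))
ms=eyes.camera_model('side');print(proj(ms,(546.1,-268.5,69)))
cv2.imwrite('pics/p7.png',np.hstack([cv2.resize(im[110:300,230:410],(480,507)),cv2.resize(im2[130:210,370:435],(320,507),interpolation=cv2.INTER_NEAREST)]))
E
```

```text
[ 544.84524445 -267.86164529  104.71672147]
(np.float64(320.4995212608647), np.float64(228.470424317066)) (np.float64(320.7149618990514), np.float64(202.52753312830777))
(np.float64(399.7577103772068), np.float64(146.61924538720262))
```

View pics/p7.png

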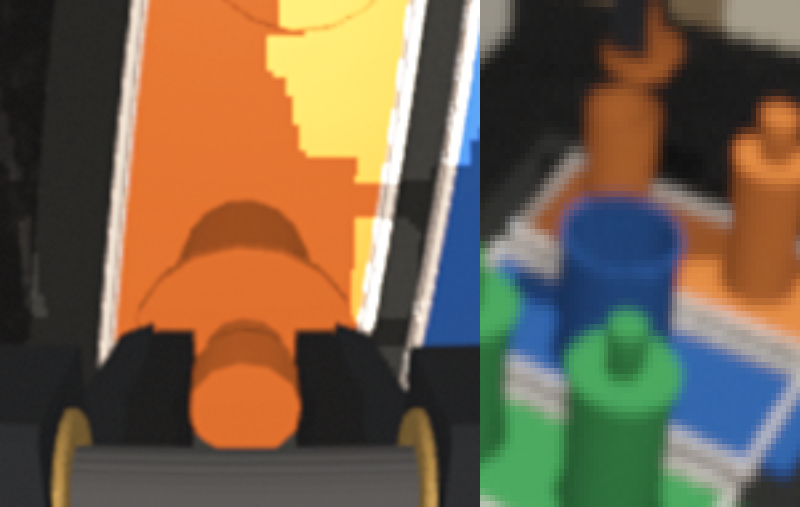

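The held lid is tilted (side crop (645,55), its −x side up), so the cup lies further +x than assumed. I'll put the lid down flat on clear worktop, measure the cup from the top camera, and regrasp.

>>> jog_arm(
  increments=[0, 20, -15, 0, 0.1, -5, 40, 0, 0, 0.1, -5, 45, 0, 0, 0.1, 0, 45, 0, 0, 0.1, 0, 45, 0, 0, 0.1, 0, 45, 0, 0, 0.1, 0, 45, 0, 0, 0.1, 0, 45, 0, 0, 0.1, 0, 30, 0, 0, 0.1, 0, 10, 0, 0, 0.1, 0, 0, 20, 0, 0.1, 0, 0, 40, 0, 0.1],
)

```text
t: 49.0
position: [558.0, 101.7, 61.9]
tool_rot: [0.0, 1.0, 0.0, 0.003]
force: [1.2, -1.1, -0.7]
finger_gap: 0.212
grip_force: 20.0
```

>>> jog_arm(
  increments=[0, 0, 30, 0, 0.1, 0, 0, 10, 0, 0.1, 0, 0, 0, 0, 0.1, 0, 0, 0, 0, 0.1, 0, 0, 0, 0, 0.5, 0, 0, 0, 0, 0.5, 0, 0, -20, 0, 0.5, 0, 0, -40, 0, 0.5, 0, 0, -45, 0, 0.5, 0, 0, 0, 0, 0.5, 0, 0, 0, 0, 0.5, 0, 0, 0, 0, 0.5],
)

```text
t: 50.2
position: [555.0, 101.6, 125.2]
tool_rot: [0.0, 1.0, -0.0, -0.001]
force: [0.7, 0.2, -0.5]
finger_gap: 0.498
grip_force: 0.0
```

```bash
python3 lids.py; python3 - <<'E'
from h import *
m=eyes.camera_model('top');im=eyes.camera('top');cv2.imwrite('pics/t8.png',im)
for n,p in dict(sf=(546.1,-268.5),sn=(456.7,-256.4),L=(514.1,-164.6)).items(): print(n,np.round(proj(m,(*p,69)),1),np.round(proj(m,(*p,93)),1))
a=im[200:310,330:470];cv2.imwrite('pics/t8c.png',cv2.resize(a,None,fx=5,fy=5,interpolation=cv2.INTER_CUBIC))
E
```

```text
50.2 [555.04767782 101.55063706 125.17018694]
o (295, 169, 54, 53) [554.9 101.9  47.2] [555.  101.8]
b (550, 69, 43, 66) [450.3 368.2  73.8] [450.2 368.2]
sf [446.8 238.5] [450.3 238.3]
sn [442.1 276.9] [445.6 277.8]
L [402.7 251.3] [405.1 251.5]
```

View pics/t8c.png

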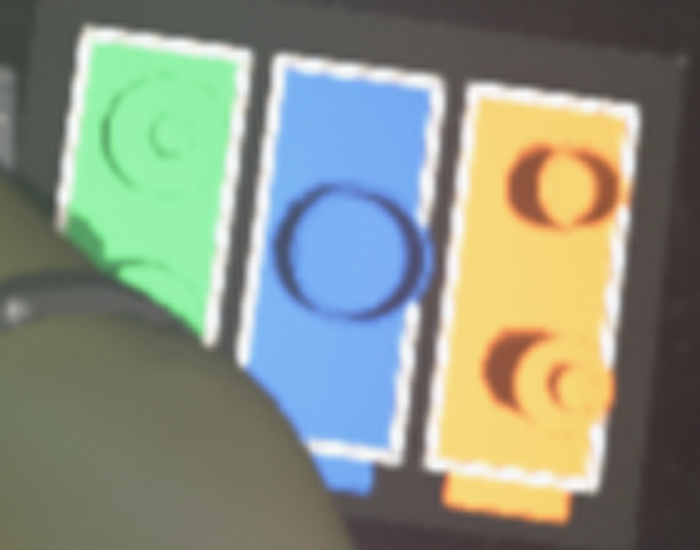

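The lid lies flat at (555,101.8). The top view shows the far orange cup at crop (573,187), a few mm off the assumed spot. I'll centre it mechanically with gentle squeezes along y and then x.

>>> jog_arm(
  increments=[0, -20, 0, 0, 0.7, 5, -40, 0, 0, 0.7, 5, -45, 0, 0, 0.7, 0, -45, 0, 0, 0.7, 0, -45, 0, 0, 0.7, 0, -45, 0, 0, 0.7, 0, -45, 0, 0, 0.7, 0, -45, 0, 0, 0.7, 0, -30, 0, 0, 0.7, 0, -10, 0, 0, 0.7, 0, 0, 15, 0, 0.7, 0, 0, 30, 0, 0.7],
  squeeze=5,
)

```text
t: 51.5
position: [547.5, -265.5, 80.9]
tool_rot: [-0.001, 1.0, 0.001, 0.002]
force: [0.2, -0.1, -0.3]
finger_gap: 0.697
grip_force: 0.0
```

>>> jog_arm(
  increments=[0, 0, 25, 0, 0.7, 0, 0, 5, 0, 0.7, 0, 0, 0, 0, 0.7, 0, 0, 0, 0, 0.3, 0, 0, 0, 0, 0.3, 0, 0, 0, 0, 0.3, 0, 0, 0, 0, 0.3, 0, 0, 0, 0, 0.3, 0, 0, 0, 0, 0.3],
)

```text
t: 52.4
position: [546.5, -268.0, 51.7]
tool_rot: [0.0, 1.0, -0.0, 0.001]
force: [-0.3, -0.2, 6.1]
finger_gap: 0.479
grip_force: 5.2
```

```bash
python3 -c "
from h import *
print(np.round(readout.sense()['joint_pos'],2))"
```

```text
[ 0.63  0.96 -0.45  1.73  0.67  0.61  1.35]
```

>>> jog_arm(
  increments=[0, 0, 0, 0, 0.7, 0, 0, 0, -0.1428, 0.7, 0, 0, 0, -0.1428, 0.7, 0, 0, 0, -0.1428, 0.7, 0, 0, 0, -0.1428, 0.7, 0, 0, 0, -0.1428, 0.7, 0, 0, 0, -0.1428, 0.7, 0, 0, 0, -0.1428, 0.7, 0, 0, 0, -0.1428, 0.7, 0, 0, 0, -0.1428, 0.7, 0, 0, 0, -0.1428, 0.7, 0, 0, 0, -0.1428, 0.7],
)

```text
t: 53.6
position: [545.1, -268.2, 50.3]
tool_rot: [0.709, -0.705, -0.0, 0.0]
force: [-0.4, 0.1, 0.8]
finger_gap: 0.703
grip_force: 0.0
```

>>> jog_arm(
  increments=[0, 0, 0, 0, 0.7, 0, 0, 0, 0, 0.7, 0, 0, 0, 0, 0.3, 0, 0, 0, 0, 0.3, 0, 0, 0, 0, 0.3, 0, 0, 0, 0, 0.3, 0, 0, 0, 0, 0.3, 0, 0, 0, 0, 0.3],
)

```text
t: 54.4
position: [545.9, -267.9, 50.8]
tool_rot: [-0.707, 0.707, -0.0, 0.0]
force: [1.2, -0.4, 1.1]
finger_gap: 0.468
grip_force: 4.9
```

>>> jog_arm(
  increments=[0, 0, 0, 0, 0.65, 0, 0, -5, 0.1428, 0.7, 0, 0, -15, 0.1428, 0.7, 0, 0, -30, 0.1428, 0.7, 0, 0, -25, 0.1428, 0.7, 0, 0, 0, 0.1428, 0.6, 0, 0, 0, 0.1428, 0.5, 0, 0, 0, 0.1428, 0.5, 0, 0, 0, 0.1428, 0.5, 0, 0, 0, 0.1428, 0.5, 0, 0, 0, 0.1428, 0.5, 0, 0, 0, 0.1428, 0.5],
  squeeze=20,
)

```text
t: 55.6
position: [545.2, -267.7, 125.5]
tool_rot: [0.003, 1.0, 0.0, -0.0]
force: [-0.3, -0.9, 0.5]
finger_gap: 0.497
grip_force: 0.0
```

>>> jog_arm(
  increments=[0, 20, 0, 0, 0.5, -5, 40, 0, 0, 0.5, -3.9, 45, 0, 0, 0.5, 0, 45, 0, 0, 0.5, 0, 45, 0, 0, 0.5, 0, 45, 0, 0, 0.5, 0, 45, 0, 0, 0.5, 0, 45, 0, 0, 0.5, 0, 30, 0, 0, 0.5, 0, 10.3, 0, 0, 0.5, 0, 0, 0, 0, 0.5, 0, 0, 0, 0, 0.5],
)

```text
t: 56.8
position: [554.5, 99.8, 125.4]
tool_rot: [0.001, 1.0, -0.001, -0.0]
force: [-0.7, -0.7, 0.6]
finger_gap: 0.501
grip_force: 0.0
```

```bash
python3 lids.py; python3 -c "
from h import *
print(readout.sense()['tool_rot'])"
```

```text
56.8 [554.46683319  99.78656232 125.38679222]
o (297, 170, 54, 53) [555.1 101.7  47.1] [555.1 101.6]
b (551, 70, 43, 65) [450.2 368.   74.1] [450.5 368.1]
[ 1.71395969e-03  9.99997695e-01 -1.21833214e-03 -4.34582316e-04]
```

>>> jog_arm(
  increments=[0, 0, 30, 0, 0.5, 0, 0, 45, 0, 0.5, 0, 0, 32, 0, 0.5, 0, 0, 5, 0, 0.5, 0, 0, 0, 0, 0.5, 0, 0, 0, 0, 0.1, 0, 0, 0, 0, 0.1, 0, 0, 0, 0, 0.1, 0, 0, 0, 0, 0.1, 0, 0, 0, 0, 0.1],
)

```text
t: 57.85
position: [555.4, 102.3, 14.8]
tool_rot: [0.0, 1.0, 0.0, 0.001]
force: [0.2, -0.1, 7.4]
finger_gap: 0.22
grip_force: 20.0
```

>>> jog_arm(
  increments=[0, 0, -25, 0, 0.1, 0, 0, -45, 0, 0.1, 0, -20, -35, 0, 0.1, 5, -40, 0, 0, 0.1, 4, -45, 0, 0, 0.1, 0, -45, 0, 0, 0.1, 0, -45, 0, 0, 0.1, 0, -45, 0, 0, 0.1, 0, -45, 0, 0, 0.1, 0, -45, 0, 0, 0.1, 0, -30, 0, 0, 0.1, 0, -10.3, 0, 0, 0.1],
)

```text
t: 59.05
position: [544.1, -273.0, 118.3]
tool_rot: [0.003, 1.0, -0.001, -0.0]
force: [0.2, -0.0, -0.6]
finger_gap: 0.215
grip_force: 20.0
```

>>> jog_arm(
  increments=[0, 0, 0, 0, 0.1, 0, 0, 15, 0, 0.1, 0, 0, 12, 0, 0.1, 0, 0, 0, 0, 0.1, 0, 0, 0, 0, 0.1, 0, 0, 5, 0, 0.1, 0, 0, 4, 0, 0.1, 0, 0, 2, 0, 0.1, 0, 0, 0, 0, 0.1, 0, 0, 0, 0, 0.1],
)

```text
t: 60.05
position: [545.4, -268.0, 80.6]
tool_rot: [0.0, 1.0, 0.0, -0.0]
force: [-0.0, 0.9, -0.2]
finger_gap: 0.217
grip_force: 20.0
```

>>> jog_arm(
  increments=[0, 0, 2, 0, 0.1, 0, 0, 2, 0, 0.1, 0, 0, 0, 0, 0.1, 0, 0, 0, 0, 0.1],
)

```text
t: 60.45
position: [546.2, -267.9, 77.0]
tool_rot: [-0.0, 1.0, -0.0, 0.001]
force: [1.7, 0.1, 3.7]
finger_gap: 0.217
grip_force: 20.0
```

Seated. Next is the blue lid.

>>> jog_arm(
  increments=[0, 0, 0, 0, 0.45, 0, 0, 0, 0, 0.45, 0, 0, -15, 0, 0.5, 0, 10, -35, 0, 0.5, 2, 40, 0, 0, 0.5, 7, 45, 0, 0, 0.5, 7, 45, 0, 0, 0.5, 7, 45, 0, 0, 0.5, 7, 45, 0, 0, 0.5, 7, 45, 0, 0, 0.5, 7, 45, 0, 0, 0.5, 7, 45, 0, 0, 0.5],
)

```text
t: 61.65
position: [494.2, 98.8, 127.6]
tool_rot: [0.0, 1.0, -0.0, 0.0]
force: [0.3, -0.4, 0.2]
finger_gap: 0.501
grip_force: 0.0
```

>>> jog_arm(
  increments=[7, 45, 0, 0, 0.5, 7, 45, 0, 0, 0.5, 7, 45, 0, 0, 0.5, 7, 45, 0, 0, 0.5, 7, 40, 0, 0, 0.5, 7, 35, 0, 0, 0.5, 2.8, 17.5, 0, 0, 0.5, 0, 0, 0, 0, 0.5, 0, 0, 0, 0, 0.5, 0, 0, 0, 0, 0.5],
)

```text
t: 62.65
position: [450.9, 366.4, 126.6]
tool_rot: [0.002, 1.0, -0.002, 0.0]
force: [0.3, -0.6, 0.4]
finger_gap: 0.494
grip_force: 0.0
```

```bash
python3 lids.py
```

```text
62.65 [450.8957544  366.35888551 126.55697147]
b (286, 155, 80, 78) [450.  369.6  70.7] [450.  369.6]
```

>>> jog_arm(
  increments=[0, 0.6, 30, 0, 0.5, 0, 0, 45, 0, 0.5, 0, 0, 32, 0, 0.5, 0, 0, 6, 0, 0.5, 0, 0, 0, 0, 0.5, 0, 0, 0, 0, 0.1, 0, 0, 0, 0, 0.1, 0, 0, 0, 0, 0.1, 0, 0, 0, 0, 0.1, 0, 0, 0, 0, 0.1],
)

```text
t: 63.7
position: [450.3, 370.3, 14.4]
tool_rot: [0.0, 1.0, 0.0, 0.001]
force: [0.6, -0.4, 3.7]
finger_gap: 0.218
grip_force: 20.0
```

>>> jog_arm(
  increments=[0, 0, -25, 0, 0.1, 0, 0, -45, 0, 0.1, 0, -20, -40, 0, 0.1, -6, -40, 0, 0, 0.1, -8, -45, 0, 0, 0.1, -8, -45, 0, 0, 0.1, -8, -45, 0, 0, 0.1, -8, -45, 0, 0, 0.1, -8, -45, 0, 0, 0.1, -8, -45, 0, 0, 0.1, -8, -45, 0, 0, 0.1, -2.1, -45, 0, 0, 0.1],
)

```text
t: 64.9
position: [514.6, -51.6, 123.7]
tool_rot: [0.0, 1.0, 0.0, 0.001]
force: [0.9, -0.1, -1.2]
finger_gap: 0.213
grip_force: 20.0
```

>>> jog_arm(
  increments=[0, -45, 0, 0, 0.1, 0, -40, 0, 0, 0.1, 0, -20, 0, 0, 0.1, 0, -9.2, 0, 0, 0.1, 0, 0, 0, 0, 0.1, 0, 0, 15, 0, 0.1, 0, 0, 17, 0, 0.1, 0, 0, 0, 0, 0.1, 0, 0, 0, 0, 0.1, 0, 0, 0, 0, 0.1],
)

```text
t: 65.9
position: [514.5, -162.9, 92.4]
tool_rot: [-0.001, 1.0, 0.0, 0.001]
force: [-0.1, 0.3, -0.4]
finger_gap: 0.214
grip_force: 20.0
```

>>> jog_arm(
  increments=[0, 0, 6, 0, 0.1, 0, 0, 4, 0, 0.1, 0, 0, 2, 0, 0.1, 0, 0, 0, 0, 0.1, 0, 0, 0, 0, 0.1],
)

```text
t: 66.4
position: [513.9, -164.0, 79.7]
tool_rot: [0.0, 1.0, 0.0, 0.0]
force: [0.3, -0.1, -0.3]
finger_gap: 0.213
grip_force: 20.0
```

>>> jog_arm(
  increments=[0, 0, 2, 0, 0.1, 0, 0, 1, 0, 0.1, 0, 0, 0, 0, 0.1, 0, 0, 0, 0, 0.45, 0, 0, 0, 0, 0.45, 0, 0, -15, 0, 0.5, 0, 0, -45, 0, 0.5, 0, 40, -45, 0, 0.5, 0, 45, -45, 0, 0.5, 0, 45, 0, 0, 0.5, 0, 45, 0, 0, 0.5, 0, 45, 0, 0, 0.5],
)

```text
t: 67.6
position: [513.6, 40.8, 209.9]
tool_rot: [0.0, 1.0, -0.0, 0.0]
force: [0.1, 0.6, -0.1]
finger_gap: 0.502
grip_force: 0.0
```

>>> jog_arm(
  increments=[0, 45, 0, 0, 0.5, 0, 45, 0, 0, 0.5, 0, 30, 0, 0, 0.5, 0, 0, 0, 0, 0.5, 0, 0, 0, 0, 0.5],
)

```text
t: 68.1
position: [513.4, 159.5, 209.3]
tool_rot: [-0.001, 1.0, -0.0, -0.0]
force: [-0.1, -0.7, -0.9]
finger_gap: 0.501
grip_force: 0.0
```

```bash
python3 - <<'E'
from h import *
a=eyes.camera('top')[190:320,320:480];b=eyes.camera('side')[120:245,330:470]
cv2.imwrite('pics/f.png',np.hstack([cv2.resize(a,(400,325),interpolation=cv2.INTER_CUBIC),cv2.resize(b,(364,325),interpolation=cv2.INTER_CUBIC)]))
E
```

```text
(no output)
```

View pics/f.png

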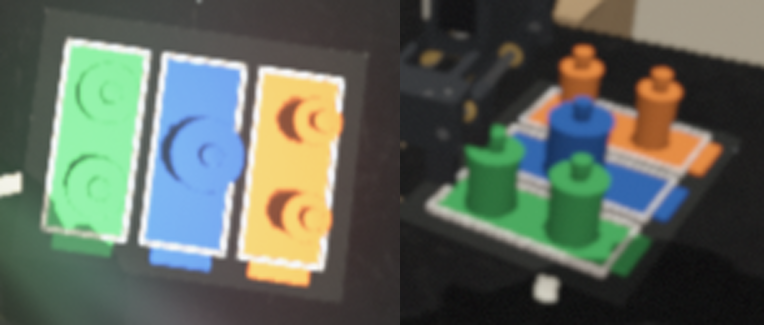

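All five are closed, but the far green one at side crop (480,148) shows a notch that may be shadow or tilt. I'm moving the arm back to check.

>>> jog_arm(
  increments=[0, 40, -30, 0, 0.5, 0, 45, -30, 0, 0.5, 0, 45, 0, 0, 0.5, 0, 45, 0, 0, 0.5, 0, 45, 0, 0, 0.5, 0, 0, 0, 0, 0.5, 0, 0, 0, 0, 0.5],
)

```text
t: 68.9
position: [514.1, 375.1, 266.6]
tool_rot: [0.0, 1.0, -0.001, -0.0]
force: [0.2, -1.3, -0.3]
finger_gap: 0.499
grip_force: 0.0
```

```bash
python3 - <<'E'
from h import *
ms=eyes.camera_model('side')
a=eyes.camera('side');b=a[150:230,335:425]
for p in((570.3,-72.3),(481.1,-61.3)): print([np.round(proj(ms,(*p,z)),1) for z in(93,73)])
cv2.imwrite('pics/f2.png',cv2.resize(b,None,fx=8,fy=7,interpolation=cv2.INTER_CUBIC))
E
```

```text
[array([366.7, 170. ]), array([366.3, 176.7])]
[array([399.8, 180.7]), array([399. , 187.6])]
```

View pics/f2.png

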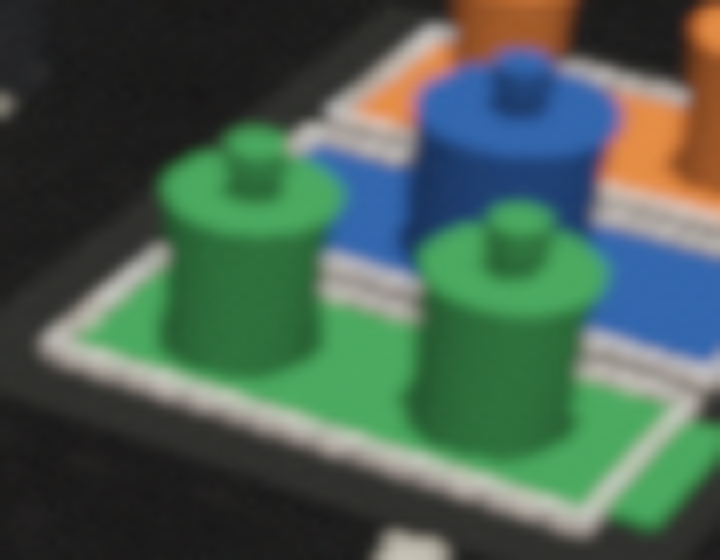

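The notch was the gripper's occlusion: both green lids (discs at (250,185) and (515,265)) and the blue lid sit flat.

```bash
python3 -c "
from workcell import bot
print(bot.close_job())"
```

```text
the job is handed in; nothing more can be done
None
```

Job handed in at about 69 s: all five cups stand in the trays of their own size and colour, each closed with a matching lid; the last camera views show the lids flat.

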